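# Pin the lever of a self-closing valve

### The arm

A 6-joint arm with a two-finger parallel gripper is mounted at the origin on the work surface. World frame = base frame: x ahead of the robot, y to its left, z up, the work surface at z = 0. Lengths are in m, angles in rad, forces in N, time in s.
With the tool pointing down it reaches from about 0.35 to 0.85 m from the base axis. Payload 8.1 kg.
Tool frame: the origin (TCP) lies on the centre line of the jaws, within the pads' length; the fingertips stand 17 mm ahead of it and the grasp point (between the pads) lies 2 mm behind it; z points along the fingers, y is the line along which they close (so a half turn about z gives the same grasp; the last joint's range is limited). The gripper opens to 93 mm and grips with 3 to 60 N. Pads are 15 mm wide; open, the fingers measure 128 mm over their backs; the gripper's body (75 mm by 188 mm) begins 65 mm behind the grasp point.
Start: joints at [-1.233, 0.13, 1.488, -0, 1.523, -0.085], TCP at [0.246, -0.547, 0.236] pointing down, gripper open.
Joint ranges: [-2.96, 2.96], [-0.89, 2.26], [0.02, 2.5], [-1.34, 4.48], [0, 2.73], [-2.66, 2.66]. Speed limits (rad/s): [2.39, 2.39, 2.79, 3.14, 3.14, 3.14].

### API

Orientations are given as a rotation vector (axis times angle).
In Python, from plant import telemetry, viewer, order gives the robot as it stands.
- The arm moves only by the tool send_rows, never from a script. Its argument "plan" is a list that holds one entry, the list of rows, each a list of 5 numbers: the closure, from -1 (fully open) to 1 (shut), then the shift along the world's x, y, z normalised to -1 to 1, where 1 is 0.2 m, then the turn about the world's z normalised to -1 to 1, where 1 is 60 degrees. A call has 1 to 20 rows; each row is the pose to reach, as a shift and turn from the pose commanded when the call began; what a row does not reach only later rows make up. A row lasts 1/12 s, in which the tool goes at most 41.7 mm and 7.16 degrees, less where a joint would pass 70% of its speed; a pose out of reach is approached as far as the arm can. A call with a number of a shift or a turn outside -1 to 1 is refused whole. A call with a gripper value outside its range is refused whole. The fingers move at their own pace and stop on an object; "force" is the grip in N (left out, the last holds). Time passes only in rows, so rows that repeat a pose let the fingers close. It gives the time, the measured TCP pose, the force, the opening and the grip force at its end, in the units of the state.
- telemetry.read_state(): the state, without advancing time (a new reading comes with each control period).
- viewer.read_camera(name): name is "side" or "top"; returns (picture, depth): 480x640x3 uint8, blue, green, red; 480x640 float32, m along the optical axis (not along the pixel's ray), 0 where there is no reading.
- viewer.calibration(name): a dict with "camera_matrix" (3x3 intrinsics, pixels), "dist_coeffs" ([k1, k2, p1, p2, k3] as OpenCV has them; the pictures are not rectified), "extrinsics" (4x4, takes a point from camera to world coordinates). Camera axes: x right, y up, looking along -z (the intrinsics and any distortion apply to the point x, -y, -z); pixel columns grow to the right and rows downward; lengths in m; the calibration is good to about 2 mm. A picture is of the moment at which its call begins. calibration takes no time and is no camera call.
- order.close_job(): hands the job in; it is judged then, once.
The state is a dict: "t": time; "q": joint angles; "dq": joint speeds; "joint_torque": joint torques, N m; "tool_pos": TCP position; "orientation": TCP orientation; "force": force on the tool from outside, world axes, zero at the start; "wrist_torque": the same for the moment, N m; "opening": finger opening in m; "gripper_force": force on a finger pad.
Only numpy, scipy, OpenCV 4.12 (cv2) and the standard library are available. Lean on these libraries where they do the work, as an engineer would, in place of code of your own. Each camera call takes 0.05 s, during which the arm holds its last target. There are 200 camera calls.

### The job

Pin the hand lever of the valve in the assembly fixture: of the three steel pins standing on their heads, pick up the one that is both thick enough to fill the fork holes and long enough to show beyond the far cheek. It stands the wrong way for the level holes, so lay it down on the bench, let go, and take it again across its shank. Push it through fork and lever eye from the open side, away from the fixture's upright, until its head is home against the cheek, let go, and leave everything else where it is.

Things in the scene. Friction and masses are not known exactly. Their poses are not given: they have to be found in the camera images.
- pin: The hinge pin to fit: plain steel, shank 16 mm across and 64 mm long (last 4 mm taper to 11.6 mm), flat round head 28 mm across and 7 mm thick; about 130 g. It starts standing on its head, shank up. Origin: centre of the head's outer face; own z runs from head to tip. Lying on the bench it rests on head rim and tip end, the tip 5 degrees lower, and hardly rolls.
- pin_shoulder (a point): Point on the pin's axis where the shank meets the underside of the head, 7 mm from the origin.
- pin_tip (a point): Point on the pin's axis at the end of the tip, 71 mm from the origin.
- valve: Lever valve clamped in its steel fixture (immovable). Origin: bench level under the valve's middle. Own y: axis of the pin holes; z up; own x: pipe run. The hand lever runs to -x, rising 8 degrees, to a black grip ending at x = -151 mm, z = 151 mm. Base plate 14 mm thick, x -115 to 95, y -70 to 100 mm. The fork, at x = 28 mm, has two cheeks 13 mm thick, outer faces at y = -24 and 24 mm.
- fork_mouth (a point): Centre of the hole on the outer face of the open-side cheek (the valve's own -y side), 126 mm high. The pin goes in here along the valve's own +y. Hole 17.6 mm in diameter, in line through cheek (13 mm), gap 1 mm, lever eye (20 mm), gap 1 mm, cheek (13 mm). Cheek eyes are round, 40 mm across, top at 146 mm. Out from this face nothing of the fixture is higher than 60 mm.
- fork_exit (a point): Centre of the hole on the outer face of the far cheek, 48 mm from fork_mouth. 36 mm beyond it stands the fixture's upright, 155 mm high, which leaves no room to bring the pin in from there; a toggle clamp on it, 186 mm high, holds the lever down at the valve's x = -55 mm, its black handle (up to 203 mm high) pointing to +y.
- pin_short: Bystander: steel pin of the same thickness but with a shank of only 34 mm, standing on its head (28 mm across, 7 mm thick). Origin: centre of the head's outer face.
- pin_slim: Bystander: steel pin with a shank as long as the right one's but only 9 mm thick, standing on its head (20 mm across, 5 mm thick). Origin: centre of the head's outer face. The three pins stand in a row leading away from the robot, at least 80 mm apart; the bench between this row and the fixture is clear up to 620 mm from the robot's base.
- valve_a: Bystander: finished small valve with yellow cap, 52 mm foot, 84 mm high, standing. Origin: centre of its foot.
- valve_b: Bystander: another such finished valve. Origin: centre of its foot.
- nut_tub: Bystander: grey open tub of nuts, 150 x 110 x 45 mm. Origin: centre of its underside.
- wrench: Bystander: spanner lying flat, 200 mm long, 8 mm thick. Origin: middle of its underside.
- grease_tin: Bystander: round tin 72 mm in diameter, 50 mm high. Origin: centre of its underside.
- mallet: Bystander: mallet lying flat, 280 mm long. Origin: middle of its underside.
Mind the look-alikes: they are no part of the job. What is shaped like the pin but orange is not meant.

How it is judged:
By the outcome, as a careful person would: the job done as asked, in the order asked, and still so for the second after the job is handed in, with the robot touching nothing.
It also fails if it takes over 67 s, if anything falls off the work surface, if the arm or the gripper's body presses on something with over 40 N, if the wrist force passes 120 N, or if a joint passes its speed limit or range.

## Working session

There is one attempt and no reset: what is moved stays moved. The work goes in short steps, Python scripts to look and compute and a tool call to move; the robot and the scene stay as the last step left them, time stands still between calls to the robot, and variables do not carry over. Pictures are saved under pics/ and viewed, at most 10 in all, crops included, and the job is handed in when it is done.

Besides the shell and the picture viewer there is one more tool, called after "Request:" as a command line: name --argument value ..., lists and objects as JSON in quotes. send_rows: Moves the arm, as the interface text tells. Scaled input: -1 to 1 covers 0.2 m each way for a shift and 60 degrees each way for a turn. Its arguments: {"type":"object","properties":{"plan":{"type":"array"},"force":{"type":"number"}},"required":["plan"]}

```bash
ls; mkdir -p pics; cat > h.py <<'E'
import numpy as np, cv2
from plant import telemetry, viewer, order
def cal(n):
    c=viewer.calibration(n); return np.array(c["camera_matrix"],float),np.array(c["dist_coeffs"],float),np.array(c["extrinsics"],float)
def ray(n,uv):
    K,D,E=cal(n); p=cv2.undistortPoints(np.array(uv,float).reshape(-1,1,2),K,D).reshape(-1,2)
    d=np.c_[p[:,0],-p[:,1],-np.ones(len(p))]@E[:3,:3].T
    return E[:3,3],d
def onplane(n,uv,z):
    o,d=ray(n,uv); return o+d*((z-o[2])/d[:,2])[:,None]
def cloud(n,depth):
    v,u=np.mgrid[0:480,0:640]; o,d=ray(n,np.c_[u.ravel(),v.ravel()])
    P=(o+d*depth.reshape(-1,1)).reshape(480,640,3); P[depth<=0]=np.nan; return P
def proj(n,P):
    K,D,E=cal(n); c=(np.atleast_2d(P)-E[:3,3])@E[:3,:3]
    c=c*[1,-1,-1]; return cv2.projectPoints(c,np.zeros(3),np.zeros(3),K,D)[0].reshape(-1,2)
E
python3 - <<'E'
from h import *
for n in("top","side"):
    im,d=viewer.read_camera(n); cv2.imwrite(f"pics/{n}0.png",im); np.savez(f"pics/{n}0.npz",im=im,d=d)
    print(n,cal(n)[2].round(3).tolist(),cal(n)[0].tolist(),(d>0).mean())
print(telemetry.read_state())
E
```

```text
pics
top [[-0.0, 0.985, -0.174, 0.327], [-1.0, 0.003, 0.015, 0.017], [0.015, 0.174, 0.985, 1.416], [0.0, 0.0, 0.0, 1.0]] [[444.58810773388575, 0.0, 315.98596120511183], [0.0, 444.58810773388575, 246.81669510610834], [0.0, 0.0, 1.0]] 0.9961555989583334
side [[0.956, 0.162, -0.243, 0.296], [-0.292, 0.549, -0.783, -0.916], [0.006, 0.82, 0.573, 0.778], [0.0, 0.0, 0.0, 1.0]] [[522.7154355039211, 0.0, 316.0141856462793], [0.0, 522.7154355039211, 236.28353877378527], [0.0, 0.0, 1.0]] 0.9959309895833334
{'t': 0.1, 'q': array([-1.23341621e+00,  1.31095370e-01,  1.48916009e+00, -2.38989007e-05,
        1.52297479e+00, -8.53959601e-02]), 'dq': array([-3.88202508e-04, -2.94201454e-03, -3.27051754e-03, -1.18336435e-03,
       -1.28825211e-03,  5.24291597e-05]), 'joint_torque': array([ 1.15513245e-03, -5.61342824e+01, -4.93095875e+01,  7.68751488e-02,
        2.90874322e-02, -6.10295456e-05]), 'tool_pos': array([ 0.24603341, -0.54671644,  0.23469215]), 'orientation': array([-3.07007684e+00, -6.58821840e-01,  3.60248126e-04]), 'force': array([ 0.34600979,  0.5187778 , -0.9198739 ]), 'wrist_torque': array([-0.00697533, -0.00256805, -0.00453687]), 'gripper_force': 0.0, 'opening': 0.09302420386738393}
```

View pics/top0.png

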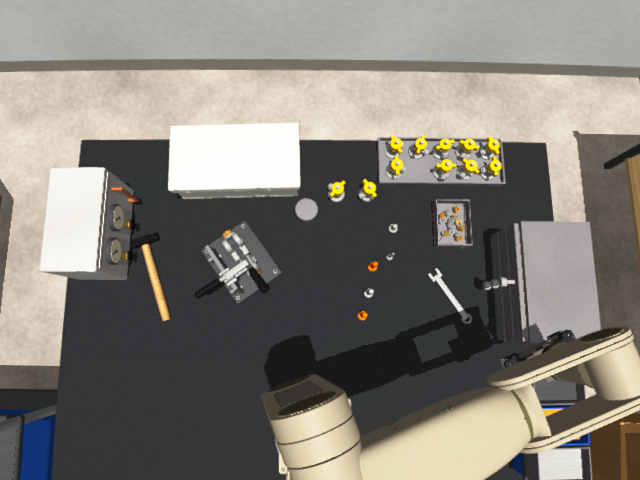

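View pics/side0.png

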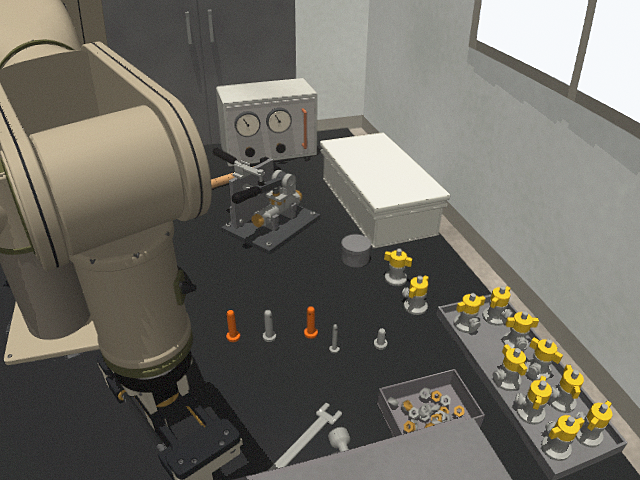

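The top view shows the steel pins at about (369,293), (390,257) and (393,228), with orange decoys at (363,315) and (373,266). The fixture is near (242,262). In the side view the thick long pin stands at (269,325), the slim one at (335,338) and the short one at (381,338).

```bash
python3 - <<'E'
from h import *
T=np.load("pics/top0.npz");S=np.load("pics/side0.npz")
for n,Z,box in(("top",T,(180,205,300,315)),("side",S,(210,135,330,255))):
    x0,y0,x1,y1=box; c=Z["im"][y0:y1,x0:x1]; cv2.imwrite(f"pics/{n}v.png",cv2.resize(c,None,fx=5 if n=="top" else 4.9,fy=5 if n=="top" else 4.9,interpolation=cv2.INTER_CUBIC))
# pins: cluster by height in cloud
for n,Z in(("top",T),("side",S)):
    P=cloud(n,Z["d"]); im=Z["im"].astype(int)
    m=(P[...,2]>0.012)&(P[...,2]<0.12)&(P[...,0]>.3)&(P[...,0]<.62)&(P[...,1]>-.28)&(P[...,1]<0.0)
    k,l,st,ce=cv2.connectedComponentsWithStats(m.astype(np.uint8))
    for i in range(1,k):
        if st[i,4]>15:
            q=P[l==i]; top=q[q[:,2]>q[:,2].max()-.006]
            print(n,st[i].tolist(),"col",im[l==i].mean(0).round(),"med",np.median(q,0).round(4),"zmax",q[:,2].max().round(4),"top",top.mean(0).round(4))
P=cloud("top",T["d"]);m=(P[...,2]>0.005)&(P[...,1]>.05)&(P[...,1]<.5)&(P[...,0]>.3)&(P[...,0]<.65)
np.save("pics/Ptop.npy",P)
pl=m&(abs(P[...,2]-.014)<.006)
cnt=cv2.findContours(cv2.morphologyEx((m&(P[...,2]<.3)).astype(np.uint8),cv2.MORPH_OPEN,np.ones((3,3))),cv2.RETR_EXTERNAL,cv2.CHAIN_APPROX_SIMPLE)[0]
for c in cnt:
    if cv2.contourArea(c)>200: print(cv2.boundingRect(c),cv2.contourArea(c))
q=P[pl]; r=cv2.minAreaRect(q[:,:2].astype(np.float32)*1000); print("plate",len(q),r)
E
```

```text
top [388, 252, 6, 6, 18] col [100. 104. 105.] med [ 0.544  -0.2367  0.0537] zmax 0.0736 top [ 0.5457 -0.2379  0.071 ]
top [369, 261, 8, 8, 38] col [  5.  93. 189.] med [ 0.5114 -0.1796  0.0671] zmax 0.0775 top [ 0.5141 -0.1808  0.0747]
top [366, 289, 7, 6, 33] col [146. 151. 152.] med [ 0.4286 -0.1642  0.0692] zmax 0.0755 top [ 0.429  -0.1673  0.0722]
top [360, 312, 7, 6, 33] col [  5. 109. 209.] med [ 0.3573 -0.145   0.0674] zmax 0.0763 top [ 0.3592 -0.1476  0.0737]
side [307, 307, 8, 26, 176] col [ 22.  69. 142.] med [ 0.5127 -0.1894  0.0474] zmax 0.0717 top [ 0.5134 -0.1868  0.0692]
side [226, 310, 11, 26, 203] col [ 23.  69. 142.] med [ 0.3578 -0.1539  0.0475] zmax 0.0736 top [ 0.3583 -0.1505  0.0705]
side [264, 310, 9, 26, 196] col [ 94.  99. 100.] med [ 0.429  -0.175   0.0479] zmax 0.0744 top [ 0.4299 -0.1718  0.0713]
side [332, 324, 5, 24, 107] col [90. 95. 95.] med [ 0.5438 -0.2425  0.0441] zmax 0.0722 top [ 0.5447 -0.241   0.0688]
(156, 278, 14, 43) 245.0
(195, 224, 87, 79) 3643.5
plate 1981 ((486.75653076171875, 282.5826721191406), (325.7915954589844, 433.2649841308594), 0.1153843030333519)
```

View pics/topv.png

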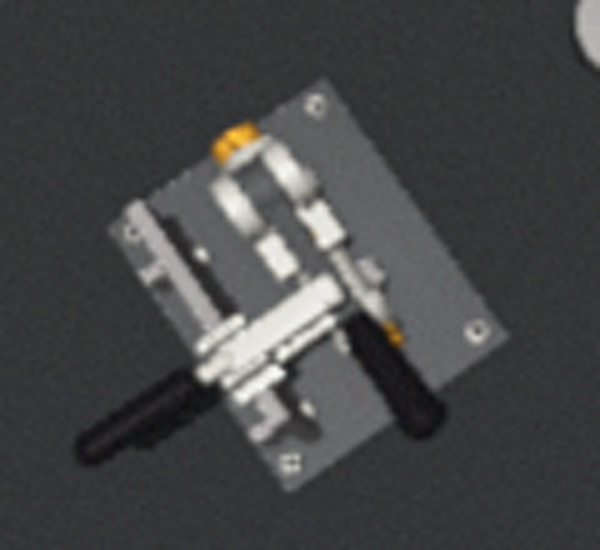

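View pics/sidev.png

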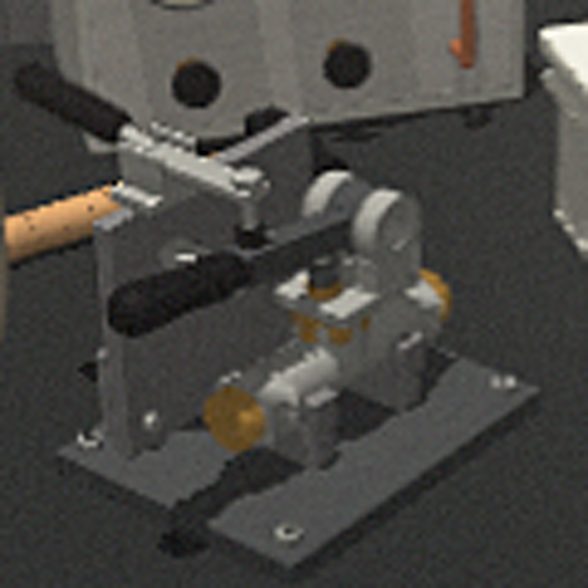

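The top crop shows the plate corners at (325,78), (508,338), (290,492) and (108,230), with the lever grip at the lower right and the upright and clamp at the lower left. That puts the open side to the right. In the side crop the open cheek's hole is at about (400,232).

```bash
python3 - <<'E'
from h import *
T=np.load("pics/top0.npz");S=np.load("pics/side0.npz")
g=cv2.cvtColor(T["im"],cv2.COLOR_BGR2GRAY)
c=np.array([[325,78],[508,338],[290,492],[108,230]],float); c=(c+.5)/5-.5+[180,205]
c2=cv2.cornerSubPix(cv2.GaussianBlur(g,(3,3),0),c.astype(np.float32).reshape(-1,1,2),(4,4),(-1,-1),(3,40,.01)).reshape(-1,2)
print((c2-c).round(2).tolist())
L=np.array([[95,-70],[-115,-70],[-115,100],[95,100]])/1000.
def fit(W):
    a=L-L.mean(0);b=W-W.mean(0)
    psi=np.arctan2((a[:,0]*b[:,1]-a[:,1]*b[:,0]).sum(),(a*b).sum()); R=np.array([[np.cos(psi),-np.sin(psi)],[np.sin(psi),np.cos(psi)]])
    t=W.mean(0)-R@L.mean(0); return psi,R,t,np.linalg.norm(L@R.T+t-W,axis=1)
for cc in(c,c2):
    psi,R,t,e=fit(onplane("top",cc,.014)[:,:2]); print(np.degrees(psi),t,e.round(4))
    m=np.r_[R@[.028,-.024]+t,.126]; ex=np.r_[R@[.028,.024]+t,.126]
    print("mouth",m.round(4),"exit",ex.round(4),"proj side",proj("side",[m]).round(1),"top cheek",proj("top",[np.r_[R@[.028,-.0175]+t,.146],np.r_[R@[.028,.0175]+t,.146]]).round(1).tolist())
gs=cv2.cvtColor(S["im"],cv2.COLOR_BGR2GRAY)
# side-view plate corners (crop coords)
cs=(np.array([[538,388],[290,566]],float)+.5)/4.9-.5+[210,135]
print("side corners",onplane("side",cs,.014).round(4).tolist(),"top:",onplane("top",c[:2],.014).round(4).tolist())
hs=(np.array([[400,232]])+.5)/4.9-.5+[210,135]; print("hole px",hs,onplane("side",hs,.126).round(4))
# pin: top of shank in both views
for n,Z,b in(("top",T,(358,283,382,302)),("side",S,(255,300,285,345))):
    x0,y0,x1,y1=b; g=cv2.cvtColor(Z["im"],cv2.COLOR_BGR2GRAY)[y0:y1,x0:x1]; m=(g>75).astype(np.uint8)
    k,l,st,ce=cv2.connectedComponentsWithStats(m); i=1+st[1:,4].argmax(); ys,xs=np.nonzero(l==i)
    print(n,xs.min()+x0,xs.max()+x0,ys.min()+y0,ys.max()+y0)
    for r in range(ys.min(),ys.max()+1): q=xs[ys==r]; print(r+y0,q.min()+x0,q.max()+x0,end="; ")
    print()
E
```

```text
[[-1.02, 1.33], [-1.24, -0.63], [-0.3, -1.12], [1.82, 0.64]]
35.93045609279093 [0.54446833 0.22818269] [0.0012 0.0023 0.0025 0.0024]
mouth [0.5812 0.2252 0.126 ] exit [0.5531 0.264  0.126 ] proj side [[290.4 182.4]] top cheek [[236.1, 237.7], [226.1, 244.6]]
36.269275372486184 [0.54426193 0.22884503] [0.0056 0.0061 0.0064 0.009 ]
mouth [0.581  0.2261 0.126 ] exit [0.5526 0.2648 0.126 ] proj side [[290.2 182.2]] top cheek [[235.8, 237.8], [225.9, 244.8]]
side corners [[0.6614, 0.2287, 0.014], [0.4924, 0.1051, 0.014]] top: [[0.6613, 0.227, 0.014], [0.4925, 0.1063, 0.014]]
hole px [[291.23469388 181.94897959]] [[0.5839 0.2267 0.126 ]]
top 364 373 288 297
288 368 370; 289 366 373; 290 365 373; 291 364 373; 292 364 373; 293 364 373; 294 364 372; 295 364 372; 296 365 372; 297 366 370; 
side 263 275 310 341
310 265 270; 311 265 270; 312 264 270; 313 264 271; 314 264 271; 315 264 271; 316 265 269; 317 265 269; 318 265 270; 319 265 271; 320 265 271; 321 265 271; 322 265 271; 323 265 271; 324 265 271; 325 265 271; 326 265 271; 327 265 271; 328 265 271; 329 265 271; 330 266 271; 331 265 271; 332 264 271; 333 263 271; 334 263 275; 335 263 275; 336 263 275; 337 263 275; 338 263 274; 339 264 274; 340 265 273; 341 266 271;
```

Request:
send_rows --plan '[[[0,0.25,0.5,0,0.45],[0,0.5,0.95,0,0.85],[0,0.5,0.95,0,0.85],[0,0.5,0.95,0,0.85],[0,0.5,0.95,0,0.85],[0,0.5,0.95,0,0.85],[0,0.5,0.95,0,0.85],[0,0.5,0.95,0,0.85],[0,0.5,0.95,0,0.85],[0,0.5,0.95,0,0.85]]]' --force 20

```text
t: 0.93
tool_pos: [0.3459, -0.3574, 0.2354]
orientation: [-2.493, -1.911, 0.0]
force: [0.2, -0.4, 0.0]
opening: 0.0468
gripper_force: 0.0
```

Request:
send_rows --plan '[[[0,0.2,0.45,0,0.4],[0,0.42,0.945,0,0.85],[0,0.42,0.945,0,0.85],[0,0.42,0.945,0,0.85],[0,0.42,0.945,-0.2,0.85],[0,0.42,0.945,-0.43,0.85],[0,0.42,0.945,-0.43,0.85],[0,0.42,0.945,-0.43,0.85],[0,0.42,0.945,-0.43,0.85],[0,0.42,0.945,-0.43,0.85]]]'

```text
t: 1.77
tool_pos: [0.4308, -0.1694, 0.1512]
orientation: [1.429, 2.796, -0.0]
force: [1.1, 0.2, 0.6]
opening: 0.0465
gripper_force: 0.0
```

```bash
python3 - <<'E'
from h import *
im,d=viewer.read_camera("side"); np.savez("pics/s1.npz",im=im,d=d)
cv2.imwrite("pics/s1.png",cv2.resize(im[200:380,160:400],None,fx=3,fy=3,interpolation=cv2.INTER_CUBIC))
s=telemetry.read_state();print(s["tool_pos"],s["orientation"],s["t"],proj("side",[s["tool_pos"]]))
E
```

```text
[ 0.4311957  -0.16957733  0.15174085] [ 1.42752751e+00  2.79510470e+00 -2.42162793e-04] 1.8167 [[266.04590352 280.02007174]]
```

View pics/s1.png

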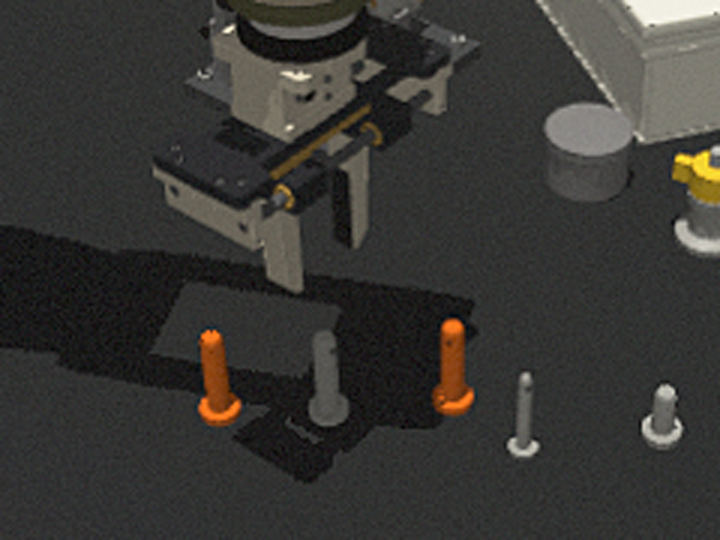

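The gripper is straddling the pin as seen here: fingertips near crop (285,290) and (350,245), pin top at (325,335). I'll descend, grip and lift.

Request:
send_rows --plan '[[[0,0,0.005,-0.2,0],[0,0,0.005,-0.38,0],[0,0,0.005,-0.42,0],[0,0,0.005,-0.42,0],[1,0,0.005,-0.42,0],[1,0,0.005,-0.42,0],[1,0,0.005,-0.42,0],[1,0,0.005,-0.42,0],[1,0,0.005,-0.42,0],[1,0,0.005,-0.42,0],[1,0,0.005,-0.42,0]]]' --force 20

```text
t: 2.73
tool_pos: [0.4309, -0.1676, 0.0667]
orientation: [1.42, 2.8, -0.0]
force: [-1.4, -0.6, 6.5]
opening: 0.0152
gripper_force: 20.0
```

Request:
send_rows --plan '[[[1,0,0,0.15,0],[1,0,0,0.3,0],[1,0.05,0.2,0.3,0],[1,0.1,0.4,0.3,0],[1,0.15,0.6,0.3,0],[1,0.15,0.7,0.3,0],[1,0.15,0.7,0.3,0],[1,0.15,0.7,0.3,0],[1,0.15,0.7,0.15,0],[1,0.15,0.7,0.05,0],[1,0.15,0.7,0.02,0],[1,0.15,0.7,0.02,0]]]'

```text
t: 3.73
tool_pos: [0.4586, -0.028, 0.068]
orientation: [-1.421, -2.798, 0.002]
force: [-0.2, 0.9, -1.5]
opening: 0.0157
gripper_force: 20.0
```

```bash
python3 - <<'E'
from h import *
im,d=viewer.read_camera("side"); np.savez("pics/s2.npz",im=im,d=d)
cv2.imwrite("pics/s2.png",cv2.resize(im[180:380,160:400],None,fx=3,fy=3,interpolation=cv2.INTER_CUBIC))
s=telemetry.read_state();print(s["tool_pos"],s["force"],s["opening"],s["t"],proj("side",[s["tool_pos"]]))
E
```

```text
[ 0.45959273 -0.02797197  0.06928599] [ 0.41339774 -0.27574984 -0.48372154] 0.015539573996302628 3.7833 [[266.48951128 266.96734093]]
```

View pics/s2.png

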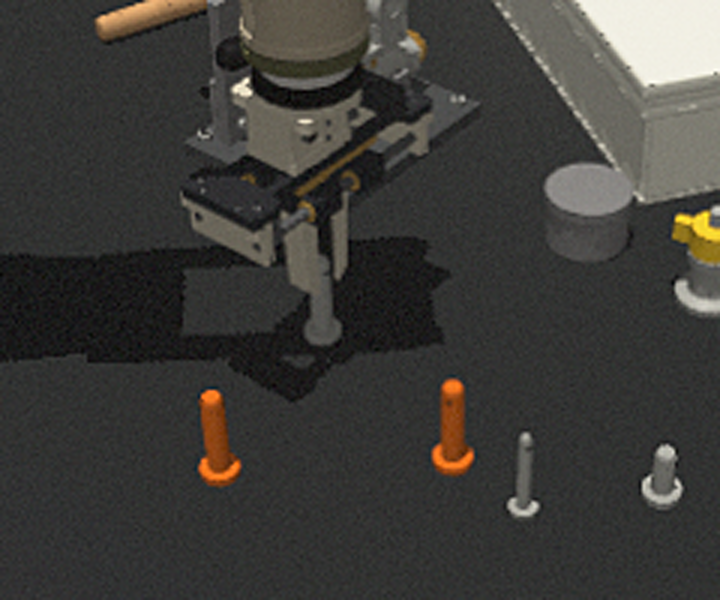

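The pin is held upright at crop (322,300), head just above the bench, clear of everything. Next I'll loosen the grip, set the head down and swing the pin over about its head rim.

Request:
send_rows --plan '[[[1,0,0,-0.01,0],[1,0,0,-0.015,0],[1,0,0,-0.015,0],[1,-0.015,0.02,-0.015,0],[1,-0.03,0.042,-0.01,0],[1,-0.046,0.063,-0.01,0],[1,-0.061,0.084,-0.012,0],[1,-0.076,0.105,-0.016,0],[1,-0.091,0.125,-0.022,0],[1,-0.106,0.146,-0.03,0],[1,-0.119,0.164,-0.041,0],[1,-0.119,0.164,-0.041,0]]]' --force 4

```text
t: 4.78
tool_pos: [0.4365, 0.0062, 0.062]
orientation: [1.419, 2.801, 0.0]
force: [-0.6, -1.0, 4.1]
opening: 0.0158
gripper_force: 4.0
```

```bash
cat >> h.py <<'E'
def look(name,pad=0.1,zmax=.2,w=(-.03,.03),col=True):
    im,d=viewer.read_camera("side"); np.savez(f"pics/{name}.npz",im=im,d=d)
    return im,cloud("side",d)
E
python3 - <<'E'
from h import *
s=telemetry.read_state();print(s["tool_pos"],s["force"],s["opening"],s["gripper_force"],s["t"])
im,P=look("s3"); tp=s["tool_pos"]; ps=np.radians(36); D=np.array([-np.sin(ps),np.cos(ps)]); A=np.array([np.cos(ps),np.sin(ps)])
r=P[...,:2]-tp[:2]; a=r@D; b=r@A; z=P[...,2]
m=(abs(b)<.02)&(a>-.09)&(a<.06)&(z>.005)&(z<tp[2]+.02)
for lo in np.arange(-.09,.06,.006):
    k=m&(a>=lo)&(a<lo+.006)
    if k.sum()>2: print(f"a {lo*1000:.0f} n {k.sum()} z {z[k].min()*1000:.0f}-{z[k].max()*1000:.0f} b {b[k].min()*1000:.0f}..{b[k].max()*1000:.0f} gray {im[k].mean():.0f}")
E
```

```text
[0.4365126  0.00623005 0.06195571] [-0.57390447 -0.98765263  4.107119  ] 0.015793492365128937 4.010907269963582 4.7833
a -30 n 14 z 5-13 b -13..4 gray 72
a -24 n 34 z 7-34 b -15..8 gray 78
a -18 n 74 z 5-68 b -16..10 gray 77
a -12 n 168 z 7-81 b -20..20 gray 85
a -6 n 29 z 6-80 b -11..10 gray 54
a 0 n 11 z 6-81 b -2..8 gray 32
a 6 n 3 z 75-80 b 7..8 gray 15
```

```bash
python3 - <<'E'
from h import *
im=np.load("pics/s3.npz")["im"]
cv2.imwrite("pics/s3.png",cv2.resize(im[210:310,200:340],None,fx=5,fy=5,interpolation=cv2.INTER_CUBIC).clip(0,127)*2)
E
```

```text
(no output)
```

View pics/s3.png

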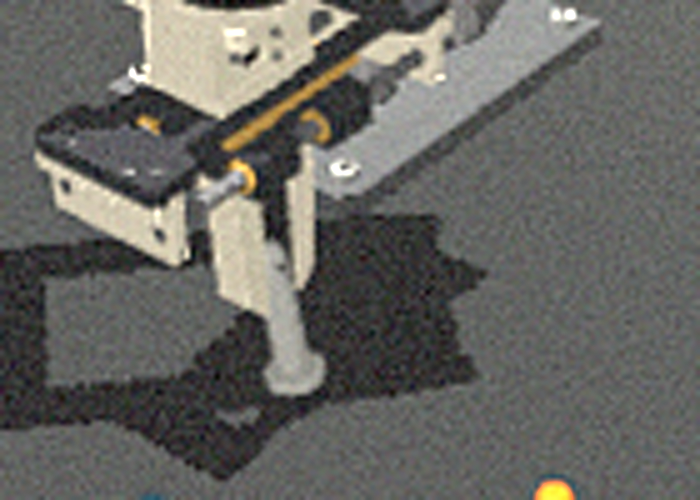

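The pin leans about 20–25°: tip at (280,250) and head at (297,375) in the crop. The head slid a little. From here, lowering tips it further, so I'll continue along a steeper arc.

Request:
send_rows --plan '[[[1,-0.015,0.02,-0.012,0],[1,-0.026,0.036,-0.022,0],[1,-0.04,0.055,-0.032,0],[1,-0.052,0.071,-0.042,0],[1,-0.063,0.087,-0.056,0],[1,-0.074,0.102,-0.07,0],[1,-0.084,0.116,-0.086,0],[1,-0.094,0.129,-0.102,0],[1,-0.102,0.14,-0.12,0],[1,-0.102,0.14,-0.12,0]]]' --force 4

```text
t: 5.67
tool_pos: [0.4151, 0.0344, 0.0366]
orientation: [-1.42, -2.801, 0.0]
force: [-1.0, 2.7, 3.3]
opening: 0.0155
gripper_force: 4.0
```

```bash
cat >> h.py <<'E'
ps=np.radians(36); Dv=np.array([-np.sin(ps),np.cos(ps)]); Av=np.array([np.cos(ps),np.sin(ps)])
def prof(name,w=.016):
    s=telemetry.read_state();print(s["tool_pos"],s["force"],s["opening"],s["gripper_force"],s["t"])
    im,P=look(name); tp=s["tool_pos"]
    r=P[...,:2]-tp[:2]; a=r@Dv; b=r@Av; z=P[...,2]
    m=(abs(b)<w)&(a>-.09)&(a<.06)&(z>.005)&(z<tp[2]+.02)
    for lo in np.arange(-.09,.06,.006):
        k=m&(a>=lo)&(a<lo+.006)
        if k.sum()>2: print(f"a {lo*1000:.0f} n {k.sum()} z {z[k].min()*1000:.0f}-{z[k].max()*1000:.0f} b {b[k].min()*1000:.0f}..{b[k].max()*1000:.0f}")
E
python3 -c "
from h import *
prof('s4')"
```

```text
[0.41506951 0.03435207 0.0366414 ] [-0.96089789  2.68542814  3.27494265] 0.015501226738304515 4.005259057474291 5.6667
a -54 n 23 z 14-26 b -12..11
a -48 n 23 z 8-28 b -15..10
a -42 n 19 z 8-28 b -14..4
a -36 n 27 z 15-33 b -9..7
a -30 n 27 z 19-40 b -12..6
a -24 n 19 z 28-44 b -11..2
a -18 n 23 z 31-48 b -9..5
a -12 n 71 z 22-55 b -15..16
a -6 n 22 z 34-56 b -6..16
a 0 n 3 z 51-56 b 2..6
```

The pin is now about 50° over, with the head rim on the bench. I'll lower as far as the fingertips allow, then open only slightly so the fingers guide the last bit of the fall.

Request:
send_rows --plan '[[[1,-0.015,0.02,-0.02,0],[1,-0.026,0.036,-0.04,0],[1,-0.035,0.049,-0.06,0],[1,-0.041,0.057,-0.074,0],[1,-0.041,0.057,-0.074,0],[0.6,-0.041,0.057,-0.074,0],[0.5,-0.041,0.057,-0.074,0],[0.4,-0.041,0.057,-0.074,0],[0.4,-0.041,0.057,-0.074,0],[0.4,-0.041,0.057,-0.074,0],[0.4,-0.041,0.057,-0.074,0]]]' --force 4

```text
t: 6.63
tool_pos: [0.4079, 0.045, 0.0227]
orientation: [1.421, 2.802, 0.0]
force: [0.4, -0.4, 0.1]
opening: 0.028
gripper_force: 0.0
```

```bash
python3 -c "
from h import *
prof('s5')"
```

```text
[0.40793372 0.04497764 0.0227428 ] [ 0.44870683 -0.39268367  0.14390821] 0.028029683138158762 0.0 6.6333
a -54 n 37 z 5-27 b -15..12
a -48 n 49 z 7-29 b -16..13
a -42 n 7 z 16-27 b -14..4
a -36 n 13 z 12-21 b -9..1
a -30 n 13 z 10-22 b -10..1
a -24 n 13 z 7-20 b -11..4
a -18 n 16 z 7-20 b -11..3
a -12 n 32 z 7-39 b -15..16
a -6 n 38 z 5-41 b -9..16
a 0 n 31 z 6-43 b -7..15
a 6 n 7 z 7-40 b 12..16
```

Request:
send_rows --plan '[[[0.2,0,0,0,0],[0,0,0,0.1,0],[0,0,0,0.3,0],[0,0.05,-0.07,0.4,0],[0,0.1,-0.14,0.4,0],[0,0.1,-0.14,0.4,0],[0,0.1,-0.14,0.4,0]]]'

```text
t: 7.27
tool_pos: [0.428, 0.0167, 0.1028]
orientation: [1.423, 2.801, 0.0]
force: [0.2, 0.5, -0.5]
opening: 0.0469
gripper_force: 0.0
```

```bash
python3 - <<'E'
from h import *
s=telemetry.read_state(); print(s["tool_pos"],s["orientation"],s["t"])
tp=s["tool_pos"]
for n in("side","top"):
    im,d=viewer.read_camera(n); np.savez(f"pics/{n}6.npz",im=im,d=d); P=cloud(n,d)
    r=P[...,:2]-tp[:2]; a=r@Dv; b=r@Av; z=P[...,2]
    m=(abs(b)<.05)&(a>-.06)&(a<.08)&(z>.007)&(z<.035)
    k,l,st,ce=cv2.connectedComponentsWithStats(m.astype(np.uint8))
    for i in range(1,k):
        if st[i,4]<40: continue
        q=np.c_[a[l==i],b[l==i],z[l==i]]
        (c,sz,an)=cv2.minAreaRect((q[:,:2]*1000).astype(np.float32))
        print(n,st[i].tolist(),"rect",np.round(c,1),np.round(sz,1),round(an,1),"a",q[:,0].min().round(4),q[:,0].max().round(4))
        for lo in np.arange(-.06,.08,.008):
            kk=(q[:,0]>=lo)&(q[:,0]<lo+.008)
            if kk.sum()>2: print(f"  a {lo*1000:.0f} n {kk.sum()} b {q[kk,1].min()*1000:.1f}..{q[kk,1].max()*1000:.1f} ztop {q[kk,2].max()*1000:.1f} b@top {q[kk,1][q[kk,2].argmax()]*1000:.1f}")
im=np.load("pics/side6.npz")["im"]; cv2.imwrite("pics/s6.png",cv2.resize(im[140:300,190:350],None,fx=3.7,fy=3.7,interpolation=cv2.INTER_CUBIC).clip(0,127)*2)
E
```

```text
[0.42802086 0.01670985 0.10277337] [1.42263485e+00 2.80080174e+00 3.22702219e-04] 7.2667
side [231, 268, 28, 17, 210] rect [18.7 -7.2] [28.  72.9] 79.5 a -0.0176 0.056
  a -20 n 51 b -14.8..12.9 ztop 28.6 b@top 0.1
  a -12 n 34 b -15.8..7.1 ztop 29.5 b@top -7.5
  a -4 n 12 b -10.6..2.8 ztop 21.4 b@top -6.1
  a 4 n 20 b -9.2..2.3 ztop 20.8 b@top 1.0
  a 12 n 18 b -9.6..2.8 ztop 19.6 b@top -2.2
  a 20 n 19 b -9.0..2.0 ztop 20.3 b@top -3.1
  a 28 n 17 b -9.6..4.4 ztop 19.9 b@top -4.3
  a 36 n 18 b -11.6..1.6 ztop 18.2 b@top -4.4
  a 44 n 13 b -9.6..0.4 ztop 17.7 b@top -2.7
  a 52 n 8 b -9.3..-2.9 ztop 14.9 b@top -3.3
```

View pics/s6.png

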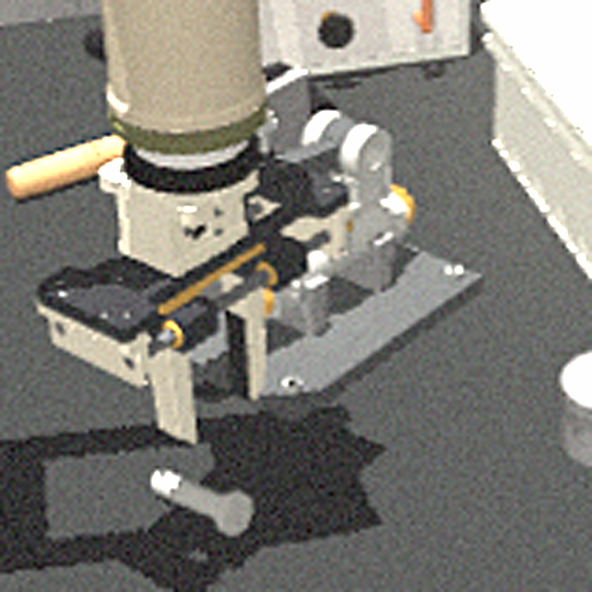

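The pin lies flat in the shade, tip at (165,482) and head at (235,512) in the crop, pointing along the hole axis. Now I'll take it across the shank near the head and lift.

Request:
send_rows --plan '[[[0,-0.01,0.005,-0.2,0],[0,-0.01,0.005,-0.36,0],[0,-0.01,0.005,-0.41,0],[0,-0.01,0.005,-0.41,0],[1,-0.01,0.005,-0.41,0],[1,-0.01,0.005,-0.41,0],[1,-0.01,0.005,-0.41,0],[1,-0.01,0.005,-0.41,0],[1,-0.01,0.005,-0.41,0],[1,-0.01,0.005,-0.41,0],[1,-0.01,0.005,-0.41,0],[1,-0.01,0.005,-0.3,0],[1,-0.01,0.005,-0.1,0],[1,-0.01,0.005,0.1,0],[1,-0.01,0.005,0.25,0],[1,-0.01,0.005,0.25,0],[1,-0.01,0.005,0.25,0]]]' --force 25

```text
t: 8.78
tool_pos: [0.4275, 0.0178, 0.1548]
orientation: [1.419, 2.798, 0.003]
force: [-0.5, -0.0, -2.0]
opening: 0.0152
gripper_force: 25.2
```

```bash
cat >> h.py <<'E'
def held(name):
    s=telemetry.read_state(); tp=s["tool_pos"]; print("tp",tp,"F",s["force"].round(1),"op",s["opening"],"t",s["t"])
    im,d=viewer.read_camera("side"); np.savez(f"pics/{name}.npz",im=im,d=d); P=cloud("side",d)
    r=P[...,:2]-tp[:2]; a=r@Dv; b=r@Av; z=P[...,2]-tp[2]
    m=(abs(b)<.022)&(a>-.045)&(a<.075)&(z>-.035)&(z<.012)
    q=np.c_[a[m],b[m],z[m]]
    for lo in np.arange(-.044,.075,.006):
        kk=(q[:,0]>=lo)&(q[:,0]<lo+.006)
        if kk.sum()>2: print(f"  a {lo*1000:.0f} n {kk.sum()} b {q[kk,1].min()*1000:.1f}..{q[kk,1].max()*1000:.1f} z {q[kk,2].min()*1000:.1f}..{q[kk,2].max()*1000:.1f}")
    return im,P
E
python3 -c "
from h import *
held('s7')"
```

```text
tp [0.42745268 0.01781219 0.15480058] F [-0.5 -0.  -2. ] op 0.015216192640061148 t 8.7833
  a -26 n 3 b -9.1..6.6 z -15.9..-0.7
  a -20 n 87 b -15.0..13.2 z -19.5..8.6
  a -14 n 67 b -20.1..21.6 z -17.4..11.5
  a -8 n 28 b -21.6..19.7 z -16.3..11.6
  a -2 n 15 b -21.9..8.6 z -4.6..9.6
  a 4 n 13 b 3.3..8.7 z -3.6..11.8
  a 22 n 5 b -10.1..-6.6 z -13.2..-3.6
  a 28 n 11 b -11.1..-4.4 z -15.6..-4.0
  a 34 n 9 b -10.1..1.6 z -14.9..-4.6
  a 40 n 18 b -10.6..2.9 z -16.9..-4.2
  a 46 n 11 b -10.3..2.0 z -17.0..-5.3
  a 52 n 3 b -7.2..-5.8 z -13.6..-8.8
```

Request:
send_rows --plan '[[[1,0.12,0.09,0,0],[1,0.28,0.205,0,0],[1,0.45,0.33,0,0],[1,0.62,0.455,0,0],[1,0.79,0.58,0,0],[1,0.92,0.68,-0.03,0],[1,0.99,0.73,-0.06,0],[1,0.99,0.73,-0.06,0],[1,0.99,0.73,-0.06,0],[1,0.99,0.73,-0.06,0],[1,0.99,0.73,-0.06,0]]]'

```text
t: 9.75
tool_pos: [0.6228, 0.1633, 0.1398]
orientation: [-1.421, -2.8, 0.002]
force: [-0.3, -0.1, -0.5]
opening: 0.0154
gripper_force: 25.2
```

```bash
python3 - <<'E'
from h import *
im,P=held('s8')
c=im[130:240,230:350]; cv2.imwrite("pics/s8.png",cv2.resize(c,None,fx=5,fy=5,interpolation=cv2.INTER_CUBIC).clip(0,160)*1.59)
E
```

```text
tp [0.62276632 0.16328604 0.13979398] F [-0.3 -0.1 -0.5] op 0.015359038222923121 t 9.75
  a -20 n 57 b -17.0..13.0 z -19.0..7.8
  a -14 n 51 b -21.5..21.7 z -14.0..11.5
  a -8 n 23 b -21.7..20.3 z -16.8..11.3
  a -2 n 17 b -21.1..8.8 z -17.1..9.8
  a 4 n 8 b -21.8..11.1 z -11.1..7.1
  a 16 n 3 b -10.1..-8.2 z -11.7..-1.3
  a 22 n 11 b -9.8..-2.0 z -15.1..-2.9
  a 28 n 11 b -10.5..0.1 z -12.8..-1.7
  a 34 n 15 b -10.2..3.9 z -17.0..-3.3
  a 40 n 9 b -10.2..-1.8 z -15.6..-2.8
  a 46 n 9 b -8.8..0.9 z -17.1..-5.5
  a 52 n 3 b -4.7..-1.5 z -16.7..-6.3
  a 70 n 68 b -18.2..21.1 z -34.0..7.9[ WARN:0@1.144] global loadsave.cpp:1063 imwrite_ Unsupported depth image for selected encoder is fallbacked to CV_8U.
```

View pics/s8.png

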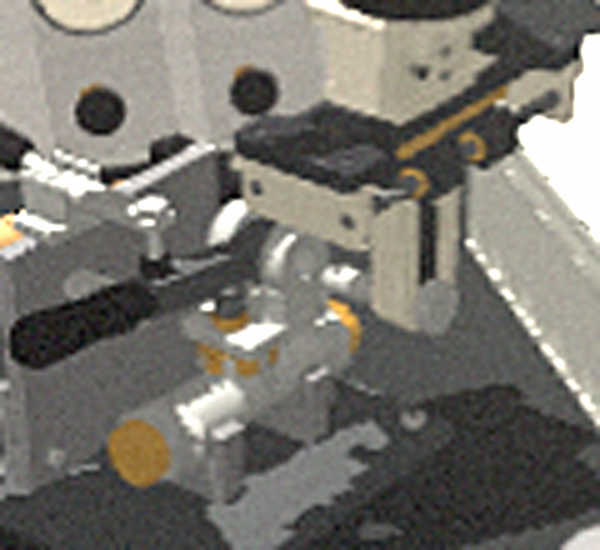

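Seen here, the pin is held level-ish with its tip at (345,278). The open cheek's disc is at about (290,255), with its eye behind the tip. I'll measure the cheek disc in the same camera's cloud so that calibration bias cancels.

```bash
python3 - <<'E'
from h import *
tp=np.array([0.6228,0.1633,0.1398])
S=np.load("pics/side0.npz"); P=cloud("side",S["d"])
r=P[...,:2]-tp[:2]; a=r@Dv; b=r@Av; z=P[...,2]-tp[2]
m=(abs(b)<.03)&(a>.055)&(a<.085)&(z>-.035)&(z<.012)
q=np.c_[a[m],b[m],z[m]]; print(len(q))
print("a hist",np.histogram(q[:,0],np.arange(.056,.086,.002)))
# plane fit of face
f=q[(abs(q[:,1])<.016)&(q[:,2]>-.03)&(q[:,2]<.0)]; fa=np.median(f[:,0]); print("median a",fa)
w=f[abs(f[:,0]-fa)<.003]; X=np.c_[w[:,1:],np.ones(len(w))]; co=np.linalg.lstsq(X,w[:,0],rcond=None)[0]; print("a=",co)
on=q[abs(q[:,0]-np.c_[q[:,1:],np.ones(len(q))]@co)<.003]
for lo in np.arange(-.034,.012,.003):
    k=(on[:,2]>=lo)&(on[:,2]<lo+.003)
    if k.sum()>1: print(f"z {lo*1000:.0f} n {k.sum()} b {on[k,1].min()*1000:.1f}..{on[k,1].max()*1000:.1f} mid {(on[k,1].min()+on[k,1].max())*500:.1f}")
# intensity: hole dark spot
u=np.nonzero(m)
im=S["im"].mean(2)
sub=im[170:195,278:304]; print(sub.astype(int)[4:20])
E
```

```text
181
a hist (array([ 0,  0,  0,  0,  0,  0,  1,  6, 32, 62, 30, 17, 13, 14]), array([0.056, 0.058, 0.06 , 0.062, 0.064, 0.066, 0.068, 0.07 , 0.072,
       0.074, 0.076, 0.078, 0.08 , 0.082, 0.084]))
median a 0.07577308662380275
a= [-0.0009538  -0.00197071  0.0751444 ]
z -34 n 6 b -6.4..17.3 mid 5.4
z -31 n 13 b -16.4..24.2 mid 3.9
z -28 n 9 b -16.7..18.8 mid 1.1
z -25 n 7 b -3.8..20.2 mid 8.2
z -22 n 12 b -14.2..19.3 mid 2.5
z -19 n 9 b -14.9..21.8 mid 3.5
z -16 n 8 b -10.2..24.1 mid 6.9
z -13 n 7 b -18.8..14.9 mid -2.0
z -10 n 11 b -16.8..20.5 mid 1.9
z -7 n 6 b -13.6..19.4 mid 2.9
z -4 n 8 b -12.0..20.8 mid 4.4
z -1 n 11 b -15.4..18.5 mid 1.5
z 2 n 8 b -12.7..11.7 mid -0.5
z 5 n 2 b -6.3..2.6 mid -1.9
[[ 72  78  78  88  84  83  77 102 161 196 190 185 173 117  66  56  57  44
   60  56  54  55  49  55  53  56]
 [ 74  86  82  79  83  74 102 159 187 181 178 186 165 105  81  73  67  51
   54  55  52  53  53  57  57  57]
 [ 75  77  81  78  72  88 145 182 175 178 183 154  81  72  78  83  77  63
   49  54  50  53  57  52  57  53]
 [ 67  57  77  75  70  99 156 173 171 181 156  77  73  75  75
[... 656 characters left out ...]
93  75  65
   57  48  52  51  51  53  54  57]
 [ 43  42  38  51  79  97 102 101  87  76  84  85  82 111 108  71  80  71
   53  54  55  56  52  51  48  53]
 [ 38  43  40  44  66  82  84  94  86  79  78  73 111 114  75  82  85  81
   46  60  57  45  54  53  55  56]
 [ 49  67  66  37  55  73  75  81  75  75  81  75  75  76  77  80  90  81
   47  54  56  56  49  51  60  53]
 [ 49  67  85  85  90  96  78  76  78  75  75  81  77  73  80  77  88  83
   44  51  54  52  54  54  54  57]
 [ 46  64 118 129  82 105 119 102  76  78  74  83  77  79  79  79  85  77
   46  52  50  51  52  50  60  47]
 [ 52  70  79  76  76  94  92  89  96  78  79  77  82  82  78  80  92  83
   52  51  51  55  49  52  53  50]]
```

The cheek sits about 3 mm in +valve-x from the pin's axis, and its face is 75 mm ahead of the TCP, with the tip at about 52 mm. I'll correct sideways first, then close the gap slowly.

Request:
send_rows --plan '[[[1,0.013,0.0095,-0.0075,0],[1,0.013,0.0095,-0.0075,0],[1,-0.015,0.05,-0.0075,0],[1,-0.046,0.09,-0.0075,0],[1,-0.046,0.09,-0.0075,0],[1,-0.046,0.09,-0.0075,0]]]' --force 20

```text
t: 10.3
tool_pos: [0.614, 0.1829, 0.1393]
orientation: [1.419, 2.803, 0.0]
force: [0.2, -0.6, -1.0]
opening: 0.0152
gripper_force: 20.4
```

```bash
python3 - <<'E'
from h import *
s=telemetry.read_state(); tp=s["tool_pos"]; print(tp,s["force"],s["orientation"])
K=[viewer.read_camera("side") for _ in range(8)]
im=np.mean([k[0].astype(float) for k in K],0); d=np.median([k[1] for k in K],0); P=cloud("side",d)
np.savez("pics/s9.npz",im=im,d=d)
r=P[...,:2]-tp[:2]; a=r@Dv; b=r@Av; z=P[...,2]-tp[2]
m=(abs(b)<.016)&(a>.012)&(a<.05)&(z>-.03)&(z<.006)
for lo in np.arange(.012,.05,.006):
    k=m&(a>=lo)&(a<lo+.006); print(f"a {lo*1000:.0f} n {k.sum()} b {b[k].min()*1000:.1f}..{b[k].max()*1000:.1f} z {z[k].min()*1000:.1f}..{z[k].max()*1000:.1f}") if k.sum()>1 else 0
# cylinder-axis least squares: points lie 8 mm from axis (b0+b1*(a-.033), z0+z1*(a-.033))
from scipy.optimize import least_squares
k=m&(a>.018)&(a<.046); A_=a[k]-.033
f=lambda p:np.hypot(b[k]-p[0]-p[1]*A_,z[k]-p[2]-p[3]*A_)-.008
R=least_squares(f,[0,0,-.009,-.08],loss="soft_l1",f_scale=.001); print("pin axis mm/deg",R.x*[1e3,57.3,1e3,57.3],"rms",np.sqrt((f(R.x)**2).mean()),k.sum())
# cheek rim: first frame, lit rounded rim surface radius 20 (between faces), axis along a
S=np.load("pics/side0.npz"); P=cloud("side",S["d"]); r=P[...,:2]-tp[:2]; a=r@Dv; b=r@Av; z=P[...,2]-tp[2]
k=(a>.058)&(a<.066)&(abs(b)<.03)&(z>-.014)&(z<.015)
f=lambda p:np.hypot(b[k]-p[0],z[k]-p[1])-.02
R=least_squares(f,[0.0,-.012],loss="soft_l1",f_scale=.001); print("cheek axis b,z mm",R.x*1e3,k.sum(),np.sqrt((f(R.x)**2).mean()))
E
```

```text
[0.61400529 0.18294883 0.13928559] [ 0.24630683 -0.59271314 -0.99452048] [1.41867358e+00 2.80300575e+00 5.02476840e-05]
a 18 n 9 b -8.4..-5.6 z -14.1..-2.8
a 24 n 10 b -8.8..-1.9 z -16.2..-2.3
a 30 n 11 b -8.5..0.7 z -14.5..-3.6
a 36 n 13 b -9.9..0.5 z -17.3..-4.6
a 42 n 9 b -9.1..0.4 z -16.7..-4.9
a 48 n 5 b -9.1..-0.8 z -13.2..-5.2
pin axis mm/deg [ -0.54571134  -1.9895784  -11.25925913  -7.95977533] rms 0.0007630437217383645 49
cheek axis b,z mm [ -0.64700636 -13.45986611] 33 0.0038723814244179485
```

The pin tip and the hole axis now agree within about 1 mm. I'll enter gently and watch the force.

Request:
send_rows --plan '[[[1,-0.009,0.012,0,0],[1,-0.018,0.024,0,0],[1,-0.018,0.024,0,0],[1,-0.018,0.024,0,0]]]' --force 15

```text
t: 11.03
tool_pos: [0.6109, 0.1871, 0.1392]
orientation: [-1.42, -2.802, -0.0]
force: [-0.1, -0.2, -0.9]
opening: 0.0158
gripper_force: 15.6
```

Request:
send_rows --plan '[[[1,-0.006,0.008,0,0],[1,-0.012,0.016,0,0],[1,-0.012,0.016,0,0],[1,-0.012,0.016,0,0]]]'

```text
t: 11.37
tool_pos: [0.6085, 0.1903, 0.1391]
orientation: [-1.42, -2.802, -0.0]
force: [1.1, 0.6, -0.5]
opening: 0.0158
gripper_force: 15.7
```

Request:
send_rows --plan '[[[1,-0.005,0.009,0,0],[1,-0.01,0.0175,0,0],[1,-0.01,0.0175,0,0],[1,-0.01,0.0175,0,0]]]'

```text
t: 11.7
tool_pos: [0.6065, 0.1937, 0.1391]
orientation: [-1.42, -2.802, 0.0]
force: [-0.1, -0.5, -1.5]
opening: 0.0154
gripper_force: 15.7
```

Request:
send_rows --plan '[[[1,-0.009,0.012,-0.003,0],[1,-0.018,0.024,-0.006,0],[1,-0.029,0.0405,-0.01,0],[1,-0.029,0.0405,-0.01,0],[1,-0.029,0.0405,-0.01,0]]]'

```text
t: 12.12
tool_pos: [0.6006, 0.2022, 0.1373]
orientation: [-1.42, -2.802, -0.001]
force: [-1.1, 0.7, -0.5]
opening: 0.0152
gripper_force: 15.0
```

Request:
send_rows --plan '[[[1,-0.009,0.012,-0.003,0],[1,-0.018,0.024,-0.006,0],[1,-0.029,0.0405,-0.01,0],[1,-0.029,0.0405,-0.01,0],[1,-0.029,0.0405,-0.01,0]]]'

```text
t: 12.53
tool_pos: [0.5947, 0.2103, 0.1352]
orientation: [-1.42, -2.802, -0.001]
force: [0.6, 1.2, 1.6]
opening: 0.0156
gripper_force: 15.0
```

```bash
python3 - <<'E'
from h import *
s=telemetry.read_state(); print(s["tool_pos"],s["force"],s["wrist_torque"])
held('s10')
print("mouth rel a", (np.array([.5812,.2252])-s["tool_pos"][:2])@Dv,(np.array([.5812,.2252])-s["tool_pos"][:2])@Av)
E
```

```text
[0.59473962 0.21025415 0.13515149] [0.56249179 1.22912782 1.63886434] [ 0.29795587 -0.12953163  0.00195333]
tp [0.59473962 0.21025415 0.13515149] F [0.6 1.2 1.6] op 0.015574385496713269 t 12.5333
  a -20 n 58 b -17.4..10.8 z -19.9..5.7
  a -14 n 48 b -20.8..21.0 z -16.8..12.0
  a -8 n 16 b -21.7..18.9 z -15.3..11.4
  a -2 n 15 b -21.6..8.6 z -12.0..10.6
  a 4 n 3 b -20.4..-20.1 z -9.9..-1.4
  a 16 n 53 b -20.8..7.7 z -34.3..10.4
  a 22 n 39 b -21.7..5.4 z -34.6..11.5
  a 28 n 27 b -21.8..-1.0 z -34.1..10.8
  a 34 n 23 b -21.4..8.2 z -19.3..10.7
  a 40 n 14 b -21.8..-3.9 z -22.4..10.8
  a 46 n 11 b -19.2..-5.1 z 1.5..10.4
  a 52 n 14 b -20.5..-2.0 z -32.3..10.3
  a 58 n 16 b -21.5..-3.5 z -2.5..10.8
  a 64 n 11 b -21.0..-4.5 z -5.0..10.0
mouth rel a 0.02004983717322802 -0.002168827896057969
```

Request:
send_rows --plan '[[[1,-0.009,0.012,-0.002,0],[1,-0.018,0.024,-0.003,0],[1,-0.027,0.036,-0.003,0],[1,-0.027,0.036,-0.003,0],[1,-0.027,0.036,-0.003,0]]]'

```text
t: 13.0
tool_pos: [0.5893, 0.2174, 0.1345]
orientation: [-1.42, -2.802, -0.0]
force: [0.6, 2.2, 1.7]
opening: 0.0157
gripper_force: 15.0
```

The pin is 41 mm in, with its tip in the far cheek. I'll let go, rise, close the fingers behind the head and come down to push it home.

Request:
send_rows --plan '[[[0,0,0,0,0],[0,0,0,0,0],[0,0,0,0,0],[0,0,0,0,0],[0,0,0,0.15,0],[0,0,0,0.3,0],[0,0.06,-0.08,0.3,0],[1,0.118,-0.162,0.3,0],[1,0.118,-0.162,0.3,0],[1,0.118,-0.162,0.3,0],[1,0.118,-0.162,0.3,0],[1,0.118,-0.162,0.3,0],[1,0.118,-0.162,0.3,0]]]' --force 20

```text
t: 14.08
tool_pos: [0.6126, 0.1852, 0.1941]
orientation: [-1.419, -2.802, 0.0]
force: [-0.1, 0.1, -0.0]
opening: 0.0111
gripper_force: 0.0
```

```bash
python3 - <<'E'
from h import *
s=telemetry.read_state(); print(s["tool_pos"],s["force"],s["opening"],s["t"])
im,d=viewer.read_camera("side"); np.savez("pics/s11.npz",im=im,d=d); P=cloud("side",d)
r=P[...,:2]-np.array([.5893,.2174]); a=r@Dv; b=r@Av; z=P[...,2]
m=(abs(b)<.02)&(a>-.05)&(a<.02)&(z>.1)&(z<.15)
for lo in np.arange(-.05,.02,.004):
    k=m&(a>=lo)&(a<lo+.004)
    if k.sum()>1: print(f"a {lo*1000:.0f} n {k.sum()} b {b[k].min()*1000:.1f}..{b[k].max()*1000:.1f} z {z[k].min()*1000:.1f}..{z[k].max()*1000:.1f}")
E
```

```text
[0.61262692 0.18519493 0.19412977] [-0.12560336  0.06045466 -0.04297894] 0.011081576915165203 14.0833
a -22 n 19 b -13.6..8.6 z 116.2..137.2
a -18 n 44 b -13.4..12.4 z 110.8..139.8
a -14 n 7 b -13.4..-9.7 z 115.6..132.2
a -6 n 9 b -10.3..-1.7 z 119.7..133.3
a -2 n 12 b -11.7..4.6 z 121.3..133.1
a 2 n 5 b -9.2..-1.7 z 128.9..133.4
a 6 n 35 b -13.5..14.4 z 102.4..148.4
a 10 n 80 b -20.0..18.9 z 100.0..147.7
a 14 n 25 b -19.9..7.4 z 100.6..147.8
a 18 n 8 b -18.5..9.2 z 110.9..144.2
```

Request:
send_rows --plan '[[[1,0,0,-0.12,0],[1,0,0,-0.24,0],[1,0,0,-0.298,0],[1,0,0,-0.298,0],[1,-0.018,0.024,-0.298,0],[1,-0.035,0.0485,-0.298,0],[1,-0.05,0.069,-0.298,0],[1,-0.065,0.09,-0.298,0],[1,-0.065,0.09,-0.298,0]]]'

```text
t: 14.88
tool_pos: [0.6003, 0.2038, 0.1365]
orientation: [1.419, 2.801, 0.003]
force: [0.0, -0.2, -0.8]
opening: 0.0004
gripper_force: 0.0
```

Request:
send_rows --plan '[[[1,-0.012,0.016,0,0],[1,-0.024,0.032,0,0],[1,-0.024,0.032,0,0],[1,-0.024,0.032,0,0]]]'

```text
t: 15.22
tool_pos: [0.595, 0.2092, 0.1348]
orientation: [-1.42, -2.802, 0.0]
force: [0.9, 0.0, 0.0]
opening: 0.0005
gripper_force: 0.0
```

```bash
cat > fin.py <<'E'
from h import *
import sys
s=telemetry.read_state(); print(s["tool_pos"],s["force"],s["t"],"tool a",(s["tool_pos"][:2]-np.array([.5893,.2174]))@Dv*1000)
im,d=viewer.read_camera("side"); np.savez("pics/%s.npz"%sys.argv[1],im=im,d=d); P=cloud("side",d)
r=P[...,:2]-np.array([.5893,.2174]); a=r@Dv; b=r@Av; z=P[...,2]
m=(abs(b)<.022)&(a>-.05)&(a<.02)&(z>.1)&(z<.15)
for lo in np.arange(-.05,.02,.004):
    k=m&(a>=lo)&(a<lo+.004)
    if k.sum()>1: print(f"a {lo*1000:.0f} n {k.sum()} b {b[k].min()*1000:.1f}..{b[k].max()*1000:.1f} z {z[k].min()*1000:.1f}..{z[k].max()*1000:.1f}")
E
python3 fin.py s12
```

```text
[0.5950457  0.2092194  0.13478197] [0.88485453 0.01144252 0.04636064] 15.2167 tool a -9.995478185262533
a -22 n 64 b -19.1..13.2 z 118.1..149.7
a -18 n 27 b -18.6..15.7 z 119.2..148.7
a -14 n 10 b -18.7..-14.0 z 125.4..149.3
a -10 n 9 b -19.6..-4.9 z 117.9..146.0
a -6 n 11 b -19.1..-9.4 z 117.8..149.8
a -2 n 12 b -16.3..0.6 z 111.6..132.7
a 2 n 5 b -18.3..-8.2 z 114.6..135.3
a 6 n 23 b -22.0..11.7 z 101.8..144.6
a 10 n 56 b -21.8..7.5 z 100.2..146.7
a 14 n 29 b -21.8..3.5 z 100.6..146.5
a 18 n 14 b -21.7..1.8 z 107.5..148.6
```

Request:
send_rows --plan '[[[1,-0.006,0.008,0,0],[1,-0.012,0.016,0,0],[1,-0.012,0.016,0,0],[1,-0.012,0.016,0,0]]]'

```text
t: 15.6
tool_pos: [0.5928, 0.2122, 0.1348]
orientation: [-1.421, -2.802, 0.0]
force: [-0.2, 0.2, -0.2]
opening: 0.0006
gripper_force: 0.0
```

Request:
send_rows --plan '[[[1,-0.006,0.008,0,0],[1,-0.009,0.012,0,0],[1,-0.009,0.012,0,0],[1,-0.009,0.012,0,0]]]'

```text
t: 15.93
tool_pos: [0.5922, 0.2131, 0.1349]
orientation: [1.421, 2.799, -0.002]
force: [5.3, -6.1, -3.2]
opening: 0.0005
gripper_force: 3.9
```

Request:
send_rows --plan '[[[1,-0.003,0.004,0,0],[1,-0.005,0.007,0,0],[1,-0.005,0.007,0,0]]]'

```text
t: 16.18
tool_pos: [0.5921, 0.2131, 0.1349]
orientation: [1.421, 2.796, -0.003]
force: [9.6, -10.9, -4.4]
opening: 0.0005
gripper_force: 7.2
```

The push stops dead at 15 N, so the head is home. I'll back straight off, rise clear and check.

Request:
send_rows --plan '[[[1,0.02,-0.03,0,0],[1,0.06,-0.08,0,0],[1,0.12,-0.165,0,0],[1,0.18,-0.245,0.1,0],[1,0.2,-0.4,0.3,0],[1,0.2,-0.6,0.5,0],[1,0.2,-0.8,0.5,0],[1,0.2,-0.9,0.5,0],[1,0.2,-0.9,0.5,0],[1,0.2,-0.9,0.5,0]]]'

```text
t: 17.02
tool_pos: [0.6307, 0.0335, 0.2357]
orientation: [1.425, 2.799, 0.001]
force: [-0.5, -0.0, -0.3]
opening: 0.0007
gripper_force: 0.0
```

```bash
python3 fin.py s13; python3 - <<'E'
from h import *
a=np.load("pics/s13.npz")["im"]; T,_=viewer.read_camera("top")
s=cv2.resize(a[140:250,215:345],None,fx=4,fy=4,interpolation=cv2.INTER_CUBIC); t=cv2.resize(T[210:320,180:240+15],None,fx=3.6,fy=4,interpolation=cv2.INTER_CUBIC)
cv2.imwrite("pics/s13.png",np.clip(np.hstack([s,t]).astype(float)*1.4,0,255).astype(np.uint8))
E
```

```text
[0.63072481 0.03354859 0.2356846 ] [-0.53154949 -0.00943921 -0.31927656] 17.0167 tool a -173.08780319482824
a -2 n 6 b -16.1..5.1 z 121.8..133.9
a 2 n 53 b -14.9..13.2 z 112.5..139.6
a 6 n 40 b -21.2..15.6 z 100.3..149.0
a 10 n 60 b -21.2..18.3 z 100.0..146.9
a 14 n 31 b -21.5..1.3 z 100.7..148.3
a 18 n 11 b -21.8..-4.6 z 103.3..147.1
```

View pics/s13.png

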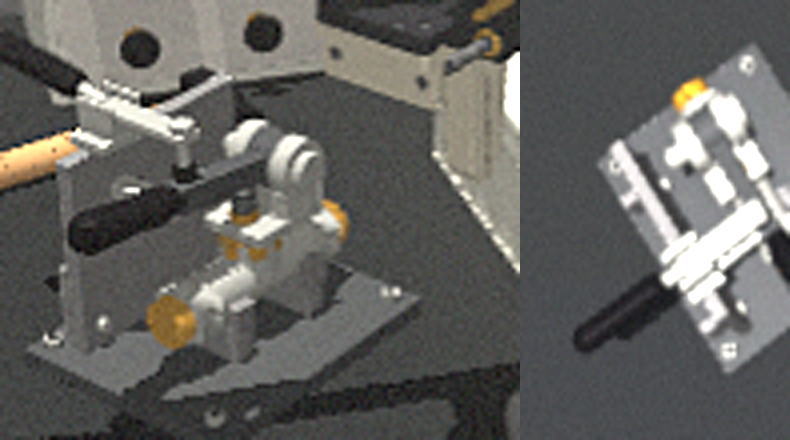

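The side view shows the head flush on the open cheek at (300,160). The top view shows the tip standing out past the far cheek at (680,155).

```bash
python3 -c "
from plant import order
print(order.close_job())"
```

```text
the job is handed in; nothing more can be done
None
```

The thick, long pin is through the fork and lever eye with its head home against the open-side cheek and its tip showing beyond the far cheek; the robot is clear, and the job was handed in at about 17 s.

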